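# Lid from the spring dispenser onto the pin pot

## Robot

A 6-joint arm with a two-finger parallel gripper is mounted at the origin on the work surface; the furniture and walls round the work are solid. World frame = base frame: x ahead of the robot, y to its left, z up, the work surface at z = 0. Lengths are in m, angles in rad, forces in N, time in s.
With the tool pointing down it reaches from about 0.3 to 0.95 m from the base axis. Payload 3.1 kg.
Tool frame: the origin (TCP) lies between the finger pads; the fingertips stand 22 mm ahead of it and the grasp point (between the pads) lies 3 mm ahead of it (robot.tips_ahead is the distance from the TCP to the fingertips, in m); z points along the fingers, y is the line along which they close (so a half turn about z gives the same grasp; the last joint's range is limited). The gripper opens to 85 mm and grips with 20 to 120 N. Pads are 22 mm wide; open, the fingers measure 114 mm over their backs; the gripper's body (76 mm by 85 mm) begins 54 mm behind the grasp point. The pads swing forward as they close: fully open they stand 13 mm farther back than shut.
Start: joints at [-1.208, 0.308, 1.634, -0, 1.2, -0.07], TCP at [0.262, -0.567, 0.253] pointing down, gripper open.
Joint ranges: [-3.06, 3.06], [-0.79, 1.96], [0.05, 2.63], [-1.19, 4.34], [0.05, 2.64], [-2.94, 2.94]. Speed limits (rad/s): [2.79, 2.79, 3.14, 3.14, 3.14, 3.14].

## Interface

Orientations are given as [roll, pitch, yaw] about the fixed x, y, z axes, in that order (R = Rz(yaw) Ry(pitch) Rx(roll)).
In Python, from workcell import robot gives the robot as it stands.
- The arm moves only by the tool servo_tool, never from a script. Its argument "increments" is a list of rows, each an object of numbers: "x", "y", "z": the shift along the tool's x, y, z in m; "roll": the turn about the tool's z in units of 5 degrees (1.0 is 5 degrees). A call has 1 to 20 rows; each row is the pose to reach, as a shift and turn from the pose commanded when the call began, along the tool's axes at that moment; what a row does not reach only later rows make up. A row lasts 1/12 s, in which the tool goes at most 41.7 mm and 7.16 degrees, less where a joint would pass 70% of its speed; a pose out of reach is approached as far as the arm can. A call with a gripper value outside its range is refused whole. "fingers" is the closure, from 0 (fully open) to 1 (shut), set as the call begins (left out, the last holds). The fingers move at their own pace and stop on an object; "force" is the grip in N (left out, the last holds). Time passes only in rows, so rows that repeat a pose let the fingers close. It gives the time, the measured TCP pose, the force, the opening and the grip force at its end, in the units of the state.
- robot.get_obs(): the state, without advancing time (a new reading comes with each control period).
- robot.snapshot(name): name is "side" or "top" or "wrist"; returns a dict with "img" (400x640x3 uint8, blue, green, red), "z_map" (400x640 float32, m along the optical axis (not along the pixel's ray), 0 where there is no reading), "K" (3x3 intrinsics, pixels), "T" (4x4, takes a point from camera to world coordinates). Camera axes: x right, y up, looking along -z (the intrinsics and any distortion apply to the point x, -y, -z); pixel columns grow to the right and rows downward; lengths in m; the calibration is good to about 2 mm. The wrist camera is an equidistant fisheye: a pixel r from the principal point sees the ray r / f radians off the axis. A picture is of the moment at which its call begins.
- robot.close_job(): hands the job in; it is judged then, once.
Trained networks look in a picture, given as the dict that the camera call returned (one of the last four; its "shot" number tells which), for a name from the list of things; names that differ only in an ending like _2 or _b are one class to them, and where a whole thing is asked for, a point or a joint stands for the part that bears it (a point fixed in the world has none). Each returns a list of dicts, best first, with "confidence" (0 to 1); they miss things now and then, are a little off and sometimes report something else, mostly with a low value. They report only what shows in the picture. A call takes as long as a camera call. They do not tell look-alikes from the thing itself.
- robot.find_in(picture, name): "position" ([x, y, z] in m, in world coordinates, good to about 4 mm: the middle of the surface that is visible of it).
- robot.trace(picture, name): "region" (400x640 bool, what is visible of it).
- robot.tip_of(picture, name): "position" ([x, y, z] in m, in world coordinates, good to about 4 mm: a listed point, or the origin of a listed thing).
The state is a dict: "t": time; "joint_pos": joint angles; "dq": joint speeds; "effort": joint torques, N m; "position": TCP position; "eef_rot": TCP orientation; "contact_force": force on the tool from outside, world axes, zero at the start; "wrist_torque": the same for the moment, N m; "finger_gap": finger opening in m; "grip_force": force on a finger pad.
Only numpy, scipy, OpenCV 4.12 (cv2) and the standard library are available. Lean on these libraries where they do the work, as an engineer would, in place of code of your own. Each camera call takes 0.05 s, during which the arm holds its last target. There are 200 camera calls.

## Task

Put a lid on the open metal pot of brass pins: take the top lid from the spring-loaded dispenser with the wide lids (the narrow ones of the other would fall into the pot) and leave the next wide lid where the spring lifts it. Set the lid down without dropping it, flat on the rim and covering the mouth, with the pot left standing upright.

Things in the scene. Friction and masses are not known exactly. Their poses are not given: they have to be found in the camera images.
- wide_lid_top: The lid to take: top one of three equal wooden lids (60 g) stacked in the wide dispenser. Flange 76 mm across, 5 mm thick; on it a round grip 36 mm across, 16 mm high, to be gripped from above; under it a plug 34 mm across, 5 mm deep, that just rests on the next lid's grip. Origin: centre of the flange's underside, z up; the grip spans 5 to 21 mm above it. Lift straight up.
- wide_lid_next: The second lid of the same stack, like the first and 26 mm below it, same origin. When the top lid is lifted off, the spring raises it by 26 mm to the place the top lid had; leave it there.
- wide_dispenser: Dispenser of the wide lids, fixed: round dark steel base 108 mm across, four 8 mm posts 45 mm from its axis (on the diagonals of its x and y), flush with the top lid's flange, 124 mm up; a soft spring platform (0.023 N/mm) keeps the top lid's flange underside 119 mm up. Origin on the axis at table height, z up. A slimmer one with narrow lids (46 mm) stands nearby: not needed.
- pot_rim (a point): Centre of the mouth of the open round aluminium pot, at the height of its rim, z up. The pot stands loose on the table (300 g), 66 mm across, 60 mm high, mouth 56 mm across; brass pins lie inside, well below the rim. With the lid on, the lid's origin lies at this point, its plug inside the mouth.
Mind the look-alikes: they are no part of the job. What is shaped like the wide_lid_top but green is not meant.

How it is judged:
By the outcome, as a careful person would: the job done as asked, in the order asked, and still so for the second after the job is handed in, with the robot touching nothing.
It also fails if it takes over 38 s, if anything falls off the work surface, if the arm or the gripper's body presses on something with over 40 N, if the wrist force passes 120 N, or if a joint passes its speed limit or range.

## Working session

There is one attempt and no reset: what is moved stays moved. The work goes in short steps, Python scripts to look and compute and a tool call to move; the robot and the scene stay as the last step left them, time stands still between calls to the robot, and variables do not carry over. Pictures are saved under pics/ and viewed, at most 10 in all, crops included, and the job is handed in when it is done.

Besides the shell and the picture viewer there is one more tool, called after ">>>" in YAML: its name, and indented under it one key for each argument. servo_tool: Moves the arm, as the interface text tells. Its arguments: {"type":"object","properties":{"increments":{"type":"array"},"fingers":{"type":"number"},"force":{"type":"number"}},"required":["increments"]}

```bash
mkdir -p pics; python3 - <<'E'
from workcell import robot
import cv2
o=robot.get_obs();print(o['t'],o['position'],o['eef_rot'],o['finger_gap'])
for c in ["top","side"]:
    s=robot.snapshot(c);cv2.imwrite(f'pics/{c}1.png',s['img'])
    for n in ["wide_lid_top","wide_dispenser","pot_rim"]:
        for d in robot.tip_of(s,n)[:4]: print(c,n,d)
    for d in robot.find_in(s,"wide_lid_top")[:4]: print(c,'find',d)
E
```

```text
0.0 [ 0.26182572 -0.56664531  0.25203139] [-3.13926720e+00 -1.75596190e-04  4.32774761e-01] 0.08548376327683495
top wide_lid_top {'position': [0.347, -0.0234, 0.0063], 'confidence': 0.85}
top wide_lid_top {'position': [0.4291, -0.1907, 0.115], 'confidence': 0.64}
top wide_dispenser {'position': [0.4267, -0.1903, 0.0041], 'confidence': 0.75}
top pot_rim {'position': [0.4729, -0.0243, 0.0587], 'confidence': 0.62}
top find {'position': [0.4273, -0.1893, 0.1203], 'confidence': 0.74}
top find {'position': [0.3454, -0.0228, 0.0093], 'confidence': 0.55}
side wide_lid_top {'position': [0.348, -0.0179, 0.0013], 'confidence': 0.97}
side wide_lid_top {'position': [0.4315, -0.1959, 0.1195], 'confidence': 0.64}
side wide_dispenser {'position': [0.4295, -0.1975, -0.0018], 'confidence': 0.61}
side pot_rim {'position': [0.4749, -0.0223, 0.0616], 'confidence': 0.82}
side find {'position': [0.3421, -0.0113, 0.0075], 'confidence': 0.84}
side find {'position': [0.4214, -0.1836, 0.1237], 'confidence': 0.61}
```

View pics/top1.png

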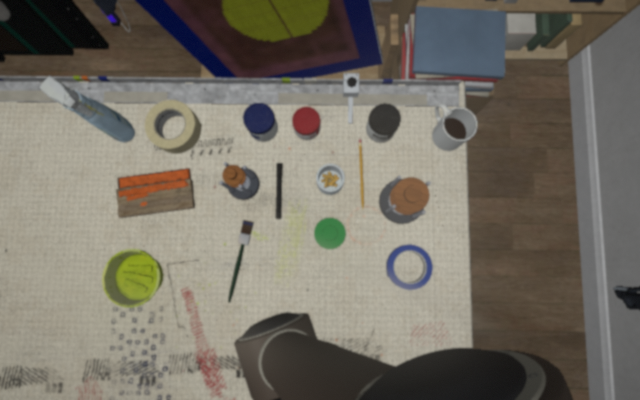

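View pics/side1.png

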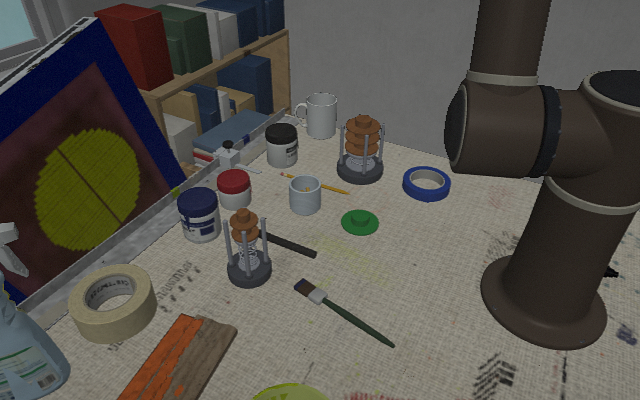

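The wide dispenser is at about (407,198) in the top picture. The open pot with pins is at (330,180), the green look-alike at (330,233), and the narrow dispenser at (240,180). Next I refine the positions with depth.

```bash
cat > h.py <<'E'
from workcell import robot
import numpy as np, cv2
from scipy.spatial.transform import Rotation as Ro
def cloud(s):
    K=s['K'];z=s['z_map'];v,u=np.indices(z.shape)
    P=np.stack([(u-K[0,2])/K[0,0]*z,-(v-K[1,2])/K[1,1]*z,-z],-1)
    W=P@s['T'][:3,:3].T+s['T'][:3,3]; W[z<=0]=np.nan
    return W
def inc(target,yaw=None):
    o=robot.get_obs();R=Ro.from_euler('xyz',o['eef_rot']).as_matrix()
    return R.T@(np.array(target)-o['position'])
def circ(p): 
    c,r=cv2.minEnclosingCircle(p.astype(np.float32)); return np.round(c,4),round(r,4),len(p)
E
python3 - <<'E'
from h import *
print(robot.tips_ahead)
for c in ["top","side"]:
    s=robot.snapshot(c);W=cloud(s).reshape(-1,3);W=W[~np.isnan(W[:,0])]
    a=W[np.hypot(W[:,0]-.429,W[:,1]+.191)<.06]
    g=a[a[:,2]>.132];f=a[(a[:,2]>.112)&(a[:,2]<.13)]
    print(c,'grip',circ(g),np.percentile(g[:,2],[50,95]),np.median(g,0),'flange',circ(f),np.median(f[:,2]))
    b=W[np.hypot(W[:,0]-.473,W[:,1]+.024)<.05];r=b[b[:,2]>.05]
    print('rim',circ(r),np.percentile(r[:,2],[50,95]))
print(inc([.429,-.191,.26]), inc([.429,-.191,.26])-inc([.473,-.024,.26]))
E
```

```text
0.022Traceback (most recent call last):
  File "<stdin>", line 7, in <module>
  File "h.py", line 13, in circ
    c,r=cv2.minEnclosingCircle(p.astype(np.float32)); return np.round(c,4),round(r,4),len(p)
        ~~~~~~~~~~~~~~~~~~~~~~^^^^^^^^^^^^^^^^^^^^^^
cv2.error: OpenCV(4.12.0) /io/opencv/modules/imgproc/src/shapedescr.cpp:201: error: (-215:Assertion failed) count >= 0 && (depth == CV_32F || depth == CV_32S) in function 'minEnclosingCircle'
```

```bash
sed -i 's/p.astype/p[:,:2].astype/' h.py
python3 - <<'E'
from h import *
for c in ["top","side"]:
    s=robot.snapshot(c);W=cloud(s).reshape(-1,3);W=W[~np.isnan(W[:,0])]
    a=W[np.hypot(W[:,0]-.429,W[:,1]+.191)<.06]
    g=a[a[:,2]>.132];f=a[(a[:,2]>.112)&(a[:,2]<.13)]
    print(c,'grip',circ(g),np.percentile(g[:,2],[50,95]),np.median(g,0),'flange',circ(f),np.median(f[:,2]))
    b=W[np.hypot(W[:,0]-.473,W[:,1]+.024)<.05];r=b[b[:,2]>.05]
    print('rim',circ(r),np.percentile(r[:,2],[50,95]))
print(inc([.429,-.191,.26]), inc([.473,-.024,.26]))
s=robot.snapshot('wrist');print(s['K'],s['T'],s['z_map'].max())
E
```

```text
top grip (array([ 0.427 , -0.1929]), 0.0181, 238) [0.13950262 0.14184599] [ 0.42634313 -0.19188571  0.13950262] flange (array([ 0.4269, -0.1927]), 0.0484, 807) 0.12367110678423787
rim (array([ 0.4739, -0.0214]), 0.033, 208) [0.05906971 0.06206986]
side grip (array([ 0.4273, -0.1916]), 0.0187, 161) [0.14080937 0.14280786] [ 0.42492562 -0.1859074   0.14080937] flange (array([ 0.4259, -0.1929]), 0.0514, 438) 0.12545325986574277
rim (array([ 0.4736, -0.0206]), 0.0346, 388) [0.05841041 0.06252916]
[ 0.30935273 -0.27171966 -0.00670844] [ 0.4193355  -0.40486917 -0.00671827]
[[309.70691629   0.         317.74804112]
 [  0.         309.70691629 196.38167019]
 [  0.           0.           1.        ]] [[ 4.19394281e-01  8.70027893e-01  2.59152277e-01  3.29001248e-01]
 [-9.07804079e-01  4.01804574e-01  1.20186681e-01 -5.35302160e-01]
 [ 4.37195137e-04 -2.85665101e-01  9.58329411e-01  3.73690590e-01]
 [ 0.00000000e+00  0.00000000e+00  0.00000000e+00  1.00000000e+00]] 1.7412846
```

>>> servo_tool:
  increments:
    - {"x":0.01,"y":-0.009}
    - {"x":0.04,"y":-0.036}
    - {"x":0.07,"y":-0.063}
    - {"x":0.1,"y":-0.089}
    - {"x":0.13,"y":-0.116}
    - {"x":0.16,"y":-0.142}
    - {"x":0.19,"y":-0.169}
    - {"x":0.22,"y":-0.195}
    - {"x":0.25,"y":-0.222}
    - {"x":0.28,"y":-0.249}
    - {"x":0.3,"y":-0.267}
    - {"x":0.306,"y":-0.272}
    - {"x":0.306,"y":-0.272}
    - {"x":0.306,"y":-0.272}
  fingers: 0.3
  force: 30

```text
invalid input
```

>>> servo_tool:
  increments:
    - {"x":0.01,"y":-0.009,"z":0,"roll":0}
    - {"x":0.04,"y":-0.036,"z":0,"roll":0}
    - {"x":0.07,"y":-0.063,"z":0,"roll":0}
    - {"x":0.1,"y":-0.089,"z":0,"roll":0}
    - {"x":0.13,"y":-0.116,"z":0,"roll":0}
    - {"x":0.16,"y":-0.142,"z":0,"roll":0}
    - {"x":0.19,"y":-0.169,"z":0,"roll":0}
    - {"x":0.22,"y":-0.195,"z":0,"roll":0}
    - {"x":0.25,"y":-0.222,"z":0,"roll":0}
    - {"x":0.28,"y":-0.249,"z":0,"roll":0}
    - {"x":0.3,"y":-0.267,"z":0,"roll":0}
    - {"x":0.306,"y":-0.272,"z":0,"roll":0}
    - {"x":0.306,"y":-0.272,"z":0,"roll":0}
    - {"x":0.306,"y":-0.272,"z":0,"roll":0}
  fingers: 0.3
  force: 30

```text
t: 1.87
position: [0.4257, -0.192, 0.2534]
eef_rot: [3.141, 0.001, 0.434]
contact_force: [0.4, -0.3, 0.1]
finger_gap: 0.0597
grip_force: 0.0
```

```bash
cat >> h.py <<'E'
def wcloud(s):
    K=s['K'];z=s['z_map'];v,u=np.indices(z.shape)
    x=(u-K[0,2])/K[0,0];y=(v-K[1,2])/K[1,1];r=np.hypot(x,y)+1e-9;t=np.tan(np.minimum(r,1.5))/r
    P=np.stack([x*t*z,-y*t*z,-z],-1);W=P@s['T'][:3,:3].T+s['T'][:3,3]; W[(z<=0)|(r>1.45)]=np.nan
    return W
E
python3 - <<'E'
from h import *
s=robot.snapshot('wrist');cv2.imwrite('pics/w1.png',s['img']);W=wcloud(s).reshape(-1,3);W=W[~np.isnan(W[:,0])]
a=W[np.hypot(W[:,0]-.427,W[:,1]+.1925)<.06]
g=a[(a[:,2]>.134)&(a[:,2]<.15)];f=a[(a[:,2]>.115)&(a[:,2]<.13)]
print('grip',circ(g),np.median(g[:,2]),'flange',circ(f),np.median(f[:,2]))
p=robot.get_obs()['position'];R=Ro.from_euler('xyz',robot.get_obs()['eef_rot']).as_matrix()
L=(W-p)@R; F=L[(np.abs(L[:,2])<.05)&(np.hypot(L[:,0],L[:,1])<.08)]
print('tips',[(len(q),np.percentile(q[:,2],[95,99,100]),np.median(q[q[:,2]>.01],0)) for q in (F[F[:,1]>0],F[F[:,1]<0])])
b=W[np.hypot(W[:,0]-.4738,W[:,1]+.021)<.05];r=b[(b[:,2]>.05)&(b[:,2]<.07)];print('rim',circ(r) if len(r) else 0,np.median(r[:,2]))
for n in ["wide_lid_top","pot_rim"]: print(robot.tip_of(s,n)[:3])
E
```

```text
grip (array([ 0.4289, -0.1923]), 0.0181, 1523) 0.13968881388621773 flange (array([ 0.4293, -0.1924]), 0.0488, 4727) 0.12371896987660069
tips [(6541, array([0.00585742, 0.0133974 , 0.01782324]), array([0.00604117, 0.02840123, 0.0127932 ])), (6539, array([0.00576163, 0.01318448, 0.01735257]), array([ 0.00556806, -0.03165806,  0.01266419]))]
rim (array([ 0.4752, -0.0209]), 0.0334, 1049) 0.05911262032147502
[{'position': [0.4287, -0.1916, 0.1169], 'confidence': 0.77}, {'position': [0.3466, -0.0234, 0.0069], 'confidence': 0.77}]
[{'position': [0.4764, -0.0213, 0.0638], 'confidence': 0.65}]
```

View pics/w1.png

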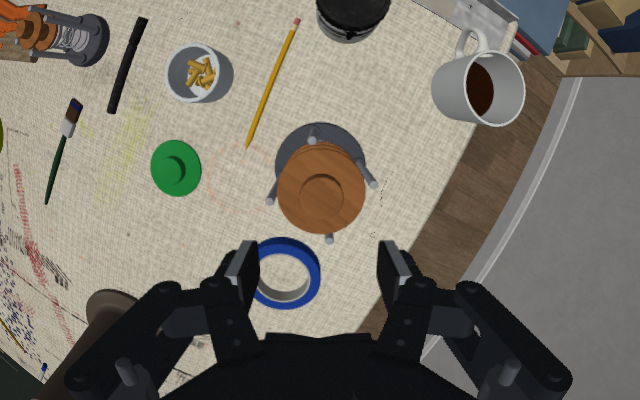

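The wrist picture shows the wide lid at about (322,190) and the pot with pins at (198,75). The depth fits agree with the other cameras. I'm descending onto the grip.

>>> servo_tool:
  increments:
    - {"x":0.001,"y":0.001,"z":0.01,"roll":0}
    - {"x":0.002,"y":0.0014,"z":0.03,"roll":0}
    - {"x":0.002,"y":0.0014,"z":0.05,"roll":0}
    - {"x":0.002,"y":0.0014,"z":0.07,"roll":0}
    - {"x":0.002,"y":0.0014,"z":0.085,"roll":0}
    - {"x":0.002,"y":0.0014,"z":0.095,"roll":0}
    - {"x":0.002,"y":0.0014,"z":0.102,"roll":0}
    - {"x":0.002,"y":0.0014,"z":0.105,"roll":0}
    - {"x":0.002,"y":0.0014,"z":0.105,"roll":0}
    - {"x":0.002,"y":0.0014,"z":0.105,"roll":0}

```text
t: 2.85
position: [0.4287, -0.193, 0.1488]
eef_rot: [3.141, -0.001, 0.432]
contact_force: [0.9, 0.6, -0.4]
finger_gap: 0.06
grip_force: 0.0
```

```bash
python3 - <<'E'
from h import *
o=robot.get_obs();print(o['position'],o['eef_rot'],o['contact_force'])
s=robot.snapshot('wrist');cv2.imwrite('pics/w2.png',s['img'][100:,100:540]);W=wcloud(s).reshape(-1,3);W=W[~np.isnan(W[:,0])]
a=W[np.hypot(W[:,0]-.427,W[:,1]+.1925)<.06]
g=a[(a[:,2]>.137)&(a[:,2]<.143)&(np.hypot(a[:,0]-.427,a[:,1]+.1925)<.021)];print(circ(g),np.median(g[:,2]))
E
```

```text
[ 0.42870435 -0.19304083  0.14877795] [ 3.14068948e+00 -6.48287485e-04  4.32441410e-01] [ 0.91781812  0.64861614 -0.44455816]
(array([ 0.4289, -0.1923]), 0.0182, 3724) 0.13966369340269832
```

View pics/w2.png

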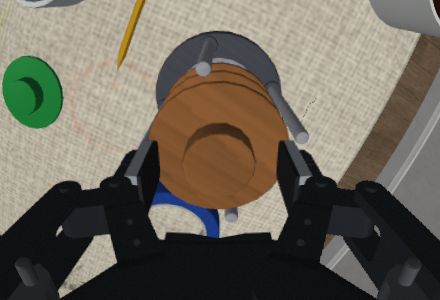

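The grip at (219,150) in this crop sits centred between the pads. I'll lower 2 mm and close.

>>> servo_tool:
  increments:
    - {"x":0,"y":0,"z":0.002,"roll":0}
    - {"x":0,"y":0,"z":0.002,"roll":0}
    - {"x":0,"y":0,"z":0.002,"roll":0}

```text
t: 3.15
position: [0.4285, -0.1927, 0.1467]
eef_rot: [3.141, -0.0, 0.433]
contact_force: [-0.2, -0.7, -0.5]
finger_gap: 0.0593
grip_force: 0.0
```

>>> servo_tool:
  increments:
    - {"x":0,"y":0,"z":0,"roll":0}
    - {"x":0,"y":0,"z":0,"roll":0}
    - {"x":0,"y":0,"z":0,"roll":0}
    - {"x":0,"y":0,"z":0,"roll":0}
    - {"x":0,"y":0,"z":0,"roll":0}
    - {"x":0,"y":0,"z":0,"roll":0}
    - {"x":0,"y":0,"z":0,"roll":0}
    - {"x":0,"y":0,"z":0,"roll":0}
  fingers: 1
  force: 35

```text
t: 3.82
position: [0.4283, -0.1926, 0.1463]
eef_rot: [3.142, -0.0, 0.433]
contact_force: [-0.4, -0.1, -0.5]
finger_gap: 0.0345
grip_force: 34.9
```

>>> servo_tool:
  increments:
    - {"x":0,"y":0,"z":-0.003,"roll":0}
    - {"x":0,"y":0,"z":-0.008,"roll":0}
    - {"x":0,"y":0,"z":-0.015,"roll":0}
    - {"x":0,"y":0,"z":-0.022,"roll":0}
    - {"x":0,"y":0,"z":-0.03,"roll":0}
    - {"x":0,"y":0,"z":-0.038,"roll":0}
    - {"x":0,"y":0,"z":-0.046,"roll":0}
    - {"x":0,"y":0,"z":-0.054,"roll":0}
    - {"x":0,"y":0,"z":-0.062,"roll":0}
    - {"x":0,"y":0,"z":-0.07,"roll":0}
    - {"x":0,"y":0,"z":-0.07,"roll":0}
    - {"x":0,"y":0,"z":-0.07,"roll":0}

```text
t: 4.82
position: [0.4286, -0.1928, 0.217]
eef_rot: [3.14, -0.001, 0.433]
contact_force: [0.3, -0.2, -1.4]
finger_gap: 0.0346
grip_force: 34.9
```

```bash
python3 - <<'E'
from h import *
o=robot.get_obs();print(o['position'],o['eef_rot'],o['finger_gap'],inc([.4745,-.021,o['position'][2]]))
s=robot.snapshot('side');cv2.imwrite('pics/s2.png',cv2.resize(s['img'][60:260,240:480],None,fx=2.5,fy=2.5))
W=cloud(s).reshape(-1,3)
a=W[np.hypot(W[:,0]-.4285,W[:,1]+.1925)<.042]
print(np.histogram(a[:,2],np.arange(.1,.24,.004)))
E
```

```text
[ 0.42859648 -0.19278159  0.21697896] [ 3.14040766e+00 -8.44108450e-04  4.32796936e-01] 0.034593628603937394 [ 1.13718175e-01 -1.36690240e-01 -6.59870740e-05]
(array([104,  16,   8,   0,   0,  41, 312,  28,  29,  28, 102,   1,   0,
         0,   0,   0,   0,   0,   0,   0,   0,   0,  15, 256,  90,  28,
        27,  53,  25,  21,  22,  24,  17,  23]), array([0.1  , 0.104, 0.108, 0.112, 0.116, 0.12 , 0.124, 0.128, 0.132,
       0.136, 0.14 , 0.144, 0.148, 0.152, 0.156, 0.16 , 0.164, 0.168,
       0.172, 0.176, 0.18 , 0.184, 0.188, 0.192, 0.196, 0.2  , 0.204,
       0.208, 0.212, 0.216, 0.22 , 0.224, 0.228, 0.232, 0.236]))
```

View pics/s2.png

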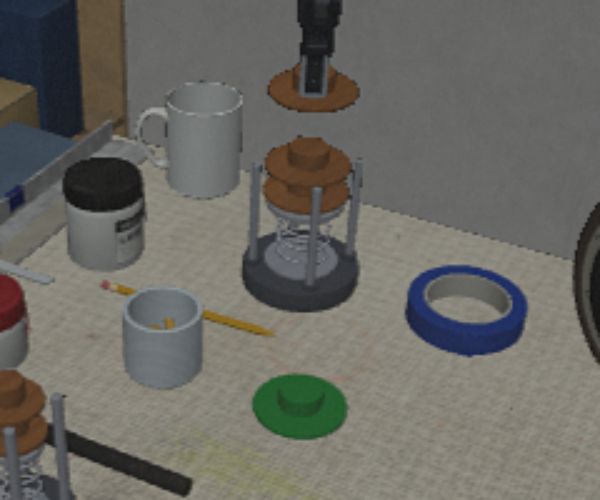

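The side crop shows the lid held level at (313,88). The next lid has risen to the post tops (308,160), and the pot is undisturbed. I'm carrying the lid over the pot.

>>> servo_tool:
  increments:
    - {"x":0.006,"y":-0.007,"z":0,"roll":0}
    - {"x":0.02,"y":-0.024,"z":0,"roll":0}
    - {"x":0.036,"y":-0.043,"z":0,"roll":0}
    - {"x":0.052,"y":-0.062,"z":0,"roll":0}
    - {"x":0.068,"y":-0.081,"z":0,"roll":0}
    - {"x":0.084,"y":-0.1,"z":0,"roll":0}
    - {"x":0.098,"y":-0.117,"z":0.005,"roll":0}
    - {"x":0.108,"y":-0.129,"z":0.02,"roll":0}
    - {"x":0.113,"y":-0.135,"z":0.04,"roll":0}
    - {"x":0.114,"y":-0.136,"z":0.06,"roll":0}
    - {"x":0.114,"y":-0.136,"z":0.08,"roll":0}
    - {"x":0.114,"y":-0.136,"z":0.095,"roll":0}
    - {"x":0.114,"y":-0.136,"z":0.105,"roll":0}
    - {"x":0.114,"y":-0.136,"z":0.11,"roll":0}
    - {"x":0.114,"y":-0.136,"z":0.11,"roll":0}
    - {"x":0.114,"y":-0.136,"z":0.11,"roll":0}

```text
t: 6.2
position: [0.4749, -0.0213, 0.1064]
eef_rot: [3.142, -0.0, 0.433]
contact_force: [0.8, -0.6, -0.8]
finger_gap: 0.0344
grip_force: 35.0
```

```bash
python3 - <<'E'
from h import *
s=robot.snapshot('side');cv2.imwrite('pics/s3.png',cv2.resize(s['img'][110:240,240:440],None,fx=3,fy=3))
W=cloud(s).reshape(-1,3);a=W[np.hypot(W[:,0]-.4745,W[:,1]+.021)<.05]
f=a[(a[:,2]>.085)&(a[:,2]<.105)];print(np.histogram(a[:,2],np.arange(.04,.13,.004)))
f=a[(a[:,2]>.089)&(a[:,2]<.1)];print(circ(f))
# plane tilt
z=f[np.abs(f[:,2]-np.median(f[:,2]))<.003];print(np.linalg.lstsq(np.c_[z[:,:2]-[.475,-.021],np.ones(len(z))],z[:,2],rcond=None)[0])
E
```

```text
(array([ 59,  53,  55,  54,  60,  71,   0,   0,   0,   6, 132, 324,  16,
        27,  39,  47,  18,  26,  23,  19,   7,   0]), array([0.04 , 0.044, 0.048, 0.052, 0.056, 0.06 , 0.064, 0.068, 0.072,
       0.076, 0.08 , 0.084, 0.088, 0.092, 0.096, 0.1  , 0.104, 0.108,
       0.112, 0.116, 0.12 , 0.124, 0.128]))
(array([ 0.4703, -0.016 ]), 0.0261, 75)
[ 0.00142461 -0.02691105  0.09717611]
```

View pics/s3.png

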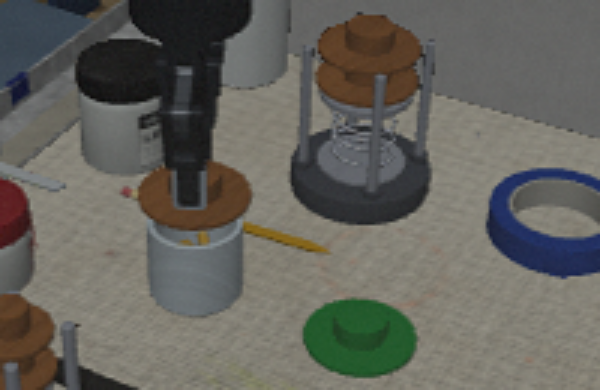

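The lid at (195,192) is centred above the pot at (195,260) and level. It's about 19 mm above the rim, so I'm lowering it gently.

>>> servo_tool:
  increments:
    - {"x":0,"y":0,"z":0.004,"roll":0}
    - {"x":0,"y":0,"z":0.008,"roll":0}
    - {"x":0,"y":0,"z":0.012,"roll":0}
    - {"x":0,"y":0,"z":0.015,"roll":0}
    - {"x":0,"y":0,"z":0.017,"roll":0}
    - {"x":0,"y":0,"z":0.0175,"roll":0}
    - {"x":0,"y":0,"z":0.0175,"roll":0}
    - {"x":0,"y":0,"z":0.0175,"roll":0}

```text
t: 6.92
position: [0.4747, -0.0213, 0.0888]
eef_rot: [3.142, -0.0, 0.433]
contact_force: [-0.6, 0.2, -0.4]
finger_gap: 0.0347
grip_force: 35.0
```

>>> servo_tool:
  increments:
    - {"x":0,"y":0,"z":0.0005,"roll":0}
    - {"x":0,"y":0,"z":0.001,"roll":0}
    - {"x":0,"y":0,"z":0.001,"roll":0}
    - {"x":0,"y":0,"z":0.001,"roll":0}

```text
t: 7.25
position: [0.475, -0.0213, 0.0883]
eef_rot: [3.141, -0.0, 0.433]
contact_force: [-1.4, -0.6, 3.8]
finger_gap: 0.0347
grip_force: 35.4
```

>>> servo_tool:
  increments:
    - {"x":0,"y":0,"z":0.0005,"roll":0}
    - {"x":0,"y":0,"z":0.0005,"roll":0}
    - {"x":0,"y":0,"z":0.0005,"roll":0}

```text
t: 7.5
position: [0.475, -0.0213, 0.0881]
eef_rot: [3.142, -0.0, 0.433]
contact_force: [-2.3, -0.2, 8.1]
finger_gap: 0.0346
grip_force: 35.8
```

```bash
python3 - <<'E'
from h import *
o=robot.get_obs();print(o['position'],o['contact_force'],o['wrist_torque'])
s=robot.snapshot('side');W=cloud(s).reshape(-1,3);a=W[np.hypot(W[:,0]-.4745,W[:,1]+.021)<.05]
print(np.histogram(a[:,2],np.arange(.04,.1,.004)))
E
```

```text
[ 0.47498508 -0.02130846  0.08814987] [-2.32022268 -0.22672553  8.10936402] [0.21401972 0.51213833 0.0150386 ]
(array([ 49,  50,  46,  51,  22,  25, 386,  44,  20,  27,  59,  20,  21,
        22]), array([0.04 , 0.044, 0.048, 0.052, 0.056, 0.06 , 0.064, 0.068, 0.072,
       0.076, 0.08 , 0.084, 0.088, 0.092, 0.096]))
```

The lid is seated on the rim. I'm releasing it and retreating straight up.

>>> servo_tool:
  increments:
    - {"x":0,"y":0,"z":0,"roll":0}
    - {"x":0,"y":0,"z":0,"roll":0}
    - {"x":0,"y":0,"z":0,"roll":0}
    - {"x":0,"y":0,"z":0,"roll":0}
    - {"x":0,"y":0,"z":0,"roll":0}
    - {"x":0,"y":0,"z":0,"roll":0}
  fingers: 0.3

```text
t: 8.05
position: [0.4745, -0.0213, 0.0871]
eef_rot: [-3.141, 0.0, 0.433]
contact_force: [-0.6, 0.3, 0.7]
finger_gap: 0.0599
grip_force: 0.0
```

>>> servo_tool:
  increments:
    - {"x":0,"y":0,"z":-0.005,"roll":0}
    - {"x":0,"y":0,"z":-0.015,"roll":0}
    - {"x":0,"y":0,"z":-0.03,"roll":0}
    - {"x":0,"y":0,"z":-0.05,"roll":0}
    - {"x":0,"y":0,"z":-0.07,"roll":0}
    - {"x":0,"y":0,"z":-0.09,"roll":0}
    - {"x":0,"y":0,"z":-0.11,"roll":0}
    - {"x":0,"y":0,"z":-0.12,"roll":0}
    - {"x":0,"y":0,"z":-0.12,"roll":0}
    - {"x":0,"y":0,"z":-0.12,"roll":0}

```text
t: 8.88
position: [0.475, -0.0213, 0.2079]
eef_rot: [3.141, -0.001, 0.433]
contact_force: [-0.8, -0.3, -1.1]
finger_gap: 0.0596
grip_force: 0.0
```

```bash
python3 - <<'E'
from h import *
o=robot.get_obs();print(o['position'],o['contact_force'])
s=robot.snapshot('side');cv2.imwrite('pics/s4.png',cv2.resize(s['img'][110:240,240:440],None,fx=3,fy=3))
s=robot.snapshot('wrist');W=wcloud(s).reshape(-1,3);a=W[np.hypot(W[:,0]-.4745,W[:,1]+.021)<.045]
f=a[(a[:,2]>.055)&(a[:,2]<.071)];print(circ(f))
z=f[np.abs(f[:,2]-np.median(f[:,2]))<.004];print(np.linalg.lstsq(np.c_[z[:,:2]-[.475,-.021],np.ones(len(z))],z[:,2],rcond=None)[0])
E
```

```text
[ 0.47497159 -0.02132046  0.20791754] [-0.76984577 -0.25053743 -1.13812315]
(array([ 0.4751, -0.0203]), 0.0382, 4056)
[ 9.51160587e-06 -1.03034398e-03  6.47879240e-02]
```

View pics/s4.png

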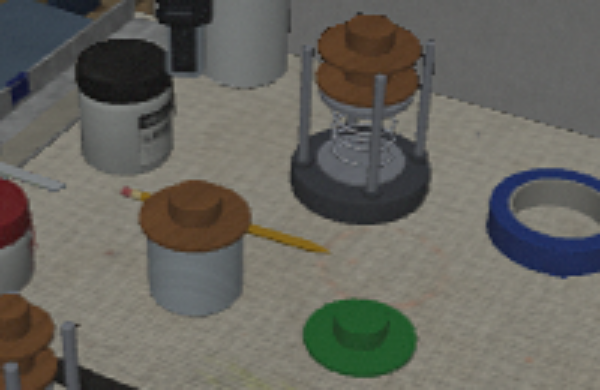

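The lid at (195,213) lies flat and centred on the upright pot. The next wide lid is up at (370,45), and the gripper is clear.

```bash
python3 -c "
from workcell import robot
print(robot.close_job())"
```

```text
the job is handed in; nothing more can be done
None
```

The top wide lid is on the pot, flat, centred on the rim and set down without dropping; the pot is upright, the next wide lid has risen into its place in the dispenser, and the job was handed in at about 9 s.

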